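# Press the clip-on lid of the toy-block jar shut all round

### The arm

A 7-joint arm with a two-finger parallel gripper is mounted at the origin on the work surface. World frame = base frame: x ahead of the robot, y to its left, z up, the work surface at z = 0. Lengths are in m, angles in degrees, forces in N, time in s.
With the tool pointing down it reaches from about 0.35 to 0.775 m from the base axis. Payload 3.1 kg.
Tool frame: the origin (TCP) lies on the centre line of the jaws, within the pads' length; the fingertips stand 17 mm ahead of it and the grasp point (between the pads) lies 2 mm behind it (robot.tip_reach is the distance from the TCP to the fingertips, in m); z points along the fingers, y is the line along which they close (so a half turn about z gives the same grasp; the last joint's range is limited). The gripper opens to 85 mm and grips with 20 to 120 N. Pads are 22 mm wide; open, the fingers measure 114 mm over their backs; the gripper's body (76 mm by 85 mm) begins 54 mm behind the grasp point. The pads swing forward as they close: fully open they stand 13 mm farther back than shut.
Start: joints at [74.33, 17.813, 0.802, 86.603, -0.252, 75.585, -1.558], TCP at [0.126, -0.535, 0.248] pointing down, gripper open.
Joint ranges: [-154.91, 154.91], [-16.99, 109.72], [-72.82, 74.43], [7.12, 147.25], [-82.49, 262.49], [11.32, 116.49], [-174.64, 174.64]. Speed limits (degrees/s): [159.86, 159.86, 180, 180, 180, 180, 180].

### API

Orientations are given as [roll, pitch, yaw] about the fixed x, y, z axes, in that order (R = Rz(yaw) Ry(pitch) Rx(roll)).
In Python, from station import robot, fingers, vision, workorder, recognise gives the robot as it stands. Calls block until the motion is done:
- robot.move_to(position, orientation): joint-space move of the TCP to a pose.
- robot.line_to(position, orientation=None, velocity=0.15, f_stop=None): straight line of the TCP; orientation=None keeps the orientation; velocity is the mean speed in m/s. With f_stop (N) it stops when the force on the tool has changed by that much, and returns True; else False.
- robot.move_j(angles): joint-space move.
- fingers.gripper_to(opening, force=None): opening from 0.0 (shut) to 1.0 (fully open); force is the grip in N (None keeps the last); returns when the fingers have stopped.
- robot.pause(seconds).
- robot.inverse_kinematics(position, orientation): joint angles nearest the present ones, or None.
- vision.grab_frame(name): name is "scene" or "top" or "wrist"; returns the picture (384x512x3 uint8, red, green, blue); there is no depth.
- vision.calibration(name): a dict with "mtx" (3x3 intrinsics, pixels), "extrinsics" (4x4, takes a point from world to camera coordinates); the wrist camera has in their place "T_tool_cam" (4x4, takes a point from camera to tool coordinates, whose origin is the TCP and whose axes are the flange's). Camera axes: x right, y up, looking along -z (the intrinsics and any distortion apply to the point x, -y, -z); pixel columns grow to the right and rows downward; lengths in m; the calibration is good to about 2 mm. The wrist camera is an equidistant fisheye: a pixel r from the principal point sees the ray r / f radians off the axis. A picture is of the moment at which its call begins: read the wrist's pose just before it. calibration takes no time and is no camera call.
A pose or a line that the arm cannot do raises robot.PlanningError and nothing moves.
- workorder.close_job(): hands the job in; it is judged then, once.
Trained networks look in the newest picture that a camera, given by its name, has taken for a name from the list of things; names that differ only in an ending like _2 or _b are one class to them, and where a whole thing is asked for, a point or a joint stands for the part that bears it (a point fixed in the world has none). Each returns a list of dicts, best first, with "p" (0 to 1); they miss things now and then, are a little off and sometimes report something else, mostly with a low value. They report only what shows in the picture. A call takes as long as a camera call. They do not tell look-alikes from the thing itself.
- recognise(label, camera): "rect" ([centre column, centre row, width, height] in pixels, round what is visible of it).
Readings, each from a call of its own:
- robot.current_time_s(): time.
- robot.current_joint_positions(): joint angles.
- robot.current_dq(): joint speeds.
- robot.current_joint_torque(): joint torques, N m.
- robot.current_tool_pos(): TCP position.
- robot.current_eef_rot(): TCP orientation.
- robot.current_contact_force(): force on the tool from outside, world axes, zero at the start.
- robot.current_torque(): the same for the moment, N m.
- robot.current_finger_gap(): opening from 0.0 (shut) to 1.0 (fully open).
- robot.current_gripper_force(): force on a finger pad.
Only numpy, scipy, OpenCV 4.12 (cv2) and the standard library are available. Lean on these libraries where they do the work, as an engineer would, in place of code of your own. Each camera call takes 0.05 s, during which the arm holds its last target. There are 200 camera calls.

### The job

The clip-on lid of the square glass jar is not shut: some of the four sections of its rim are still standing up. Press round the rim with the fingertips until every section has clicked down flush and stays down by itself. Leave the jar standing where it is, do not lift or tip it, and do not disturb the toys and other things around it.

Things in the scene. Friction and masses are not known exactly. Their poses are not given: they have to be found in the camera images.
- jar: Square clear-glass jar of toy blocks 98 x 98 mm, with a square grey plastic clip-on lid 114 x 114 mm, 118 mm high, 0.7 to 1.1 kg; loose, upright, at any yaw. Origin at the centre of its underside, z up, x and y square to its sides. Lid: middle panel 66 x 66 mm sunk 3 mm, corners 18 x 18 mm fixed at 118 mm, and a hinged rim section along each side: front on the jar's -x, right -y, back +x, left +y.
- flap_front (a joint): Angle (rad) of the front rim section: 0 = clicked shut, level with the lid top; 0.32 = sprung up, outer edge 7 mm higher. Over-centre snap: pressed at front_press it resists with about 6 N at first, less as it goes down; below 0.15 it pulls itself shut and stays, above that it springs back up. It starts up.
- flap_right (a joint): The same for the right rim section; at the start up or already shut.
- flap_back (a joint): The same for the back rim section; it starts up.
- flap_left (a joint): The same for the left rim section; at the start up or already shut.
- front_press (a point): Where to press: top face of the front rim section, mid-length, 48 mm from the jar's centre line, 13 mm out from its hinge; 118 mm above the jar's underside when shut, 122 mm when up (moves with the section). The section is 68 mm long along the side, 22 mm wide, reaching from its hinge (35 mm from the centre line, 118 mm high) to 57 mm, with a 17 mm skirt and a thumb lip out to 63 mm.
- right_press (a point): The same point on the right rim section.
- back_press (a point): The same point on the back rim section.
- left_press (a point): The same point on the left rim section.
- van: White die-cast toy delivery van, 124 x 48 x 51 mm, loose, standing on its wheels; origin under its middle, front to its -x. To be left alone.
- mixer: Orange plastic toy cement mixer lorry, 160 x 58 x 92 mm, loose; origin under its middle, cab to its -x. To be left alone.
- forklift: Steel toy fork-lift truck with mast and forks, 131 x 50 x 95 mm, loose; origin under its middle, forks to its -x. To be left alone.
- small_car: Grey die-cast small toy car, 70 x 31 x 27 mm, loose, standing on a blue silicone mat tile 5 mm thick at the far side; origin under its middle. To be left alone.
- key_bowl: Terracotta bowl 130 mm across, 40 mm high, loose, at the far side; origin under its middle. To be left alone.
- round_jar: Small round glass jar with a steel screw cap, 64 mm across, 85 mm high, loose, at the far side; origin under its middle. To be left alone.
Not all that is in view belongs to the job. Leave any purple look-alike of the jar alone.

How it is judged:
By the outcome, as a careful person would: the job done as asked, in the order asked, and still so for the second after the job is handed in, with the robot touching nothing.
It also fails if it takes over 48 s, if anything falls off the work surface, if the arm or the gripper's body presses on something with over 40 N, if the wrist force passes 120 N, or if a joint passes its speed limit or range.

## Working session

There is one attempt and no reset: what is moved stays moved. The work goes in short steps, each a Python script; the robot and the scene stay as the last script left them, time stands still between calls to the robot, and variables do not carry over. Pictures are saved under pics/ and viewed, at most 10 in all, crops included, and the job is handed in when it is done.

```bash
mkdir -p pics
cat > h.py <<'E'
import numpy as np, cv2
from station import robot, fingers, vision, workorder, recognise
def save(n,img): cv2.imwrite(f'pics/{n}.png',cv2.cvtColor(img,cv2.COLOR_RGB2BGR))
def proj(cam,P):
    c=vision.calibration(cam);E=np.array(c['extrinsics']);K=np.array(c['mtx'])
    q=(E[:3,:3]@np.atleast_2d(P).T).T+E[:3,3]; q=q*[1,-1,-1]
    q=q@K.T; return q[:,:2]/q[:,2:]
def back(cam,uv,z):
    c=vision.calibration(cam);E=np.array(c['extrinsics']);K=np.array(c['mtx'])
    d=np.linalg.inv(K)@[uv[0],uv[1],1]; d=d*[1,-1,-1]
    R=E[:3,:3];o=-R.T@E[:3,3];d=R.T@d
    return o+d*(z-o[2])/d[2]
E
python3 - <<'E'
from h import *
a=vision.grab_frame('scene');b=vision.grab_frame('top')
save('a',np.hstack([cv2.resize(a,(800,600))])); save('b',cv2.resize(b,(800,600)))
for c in('scene','top'):
  for l in('jar','flap_front','front_press'):
    print(c,l,[(np.round(r['rect']),round(r['p'],2)) for r in recognise(l,c)][:4])
  print({k:v for k,v in vision.calibration(c).items() if k not in('mtx','extrinsics')})
E
```

```text
scene jar [(array([230., 201.,  47.,  54.]), 0.63), (array([166., 203.,  43.,  52.]), 0.63), (array([207., 171.,  40.,  47.]), 0.63), (array([111., 246.,  58.,  55.]), 0.61)]
scene flap_front [(array([ 91., 233.,  14.,  11.]), 0.67), (array([223., 180.,  18.,  10.]), 0.49), (array([201., 153.,  17.,   6.]), 0.38)]
scene front_press [(array([ 90., 231.,  11.,  18.]), 0.74), (array([221., 179.,  16.,  11.]), 0.57), (array([157., 196.,  18.,  11.]), 0.49), (array([201., 156.,  13.,   6.]), 0.49)]
{}
top jar [(array([273., 207.,  50.,  48.]), 0.91), (array([238., 276.,  50.,  51.]), 0.81), (array([325., 273.,  52.,  54.]), 0.77), (array([410., 264.,  73.,  59.]), 0.72)]
top flap_front [(array([269., 224.,  28.,  22.]), 0.8), (array([237., 294.,  28.,  12.]), 0.77), (array([428., 282.,  24.,  22.]), 0.67), (array([344., 270.,   8.,  28.]), 0.53)]
top front_press [(array([346., 272.,  10.,  31.]), 0.84), (array([267., 227.,  29.,  12.]), 0.8), (array([428., 279.,  26.,  24.]), 0.77), (array([235., 294.,  31.,  13.]), 0.65)]
{}
```

View pics/a.png

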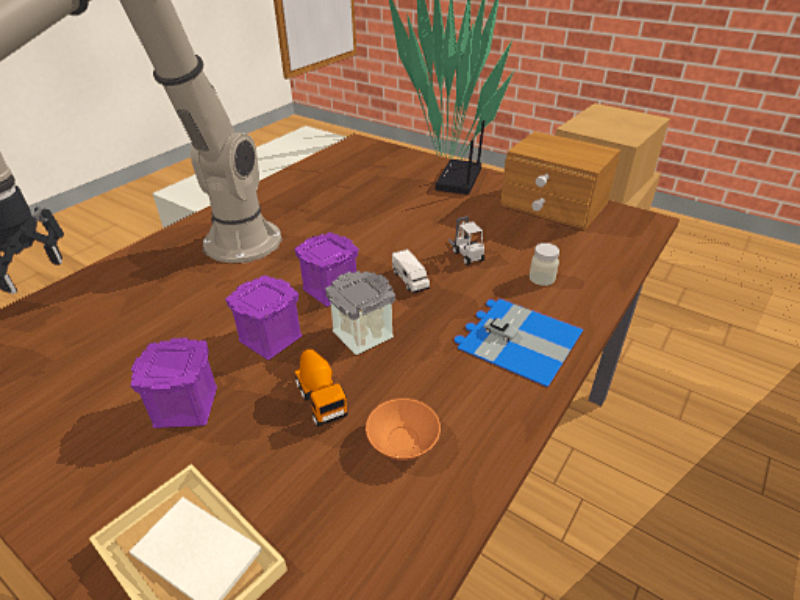

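View pics/b.png

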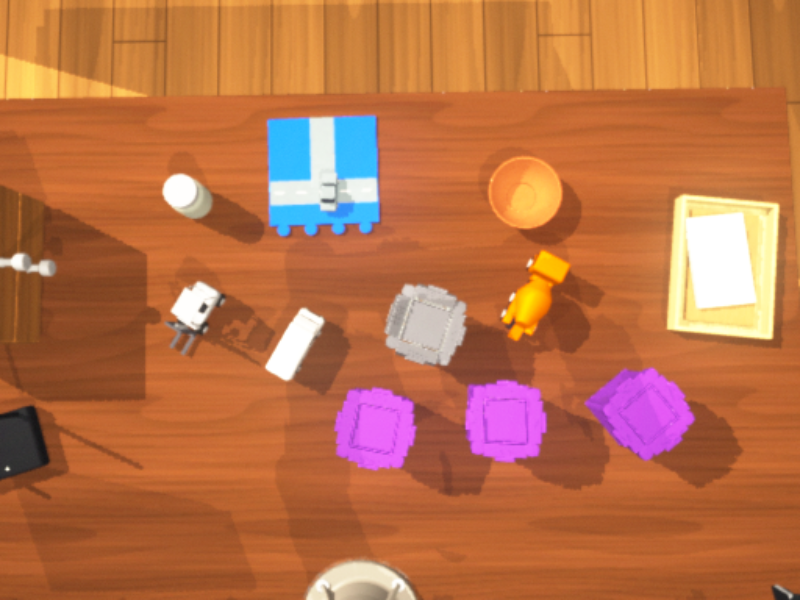

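The grey jar is at (273,208) in native top pixels and (230,201) in native scene pixels. The three purple ones are look-alikes. Next I'll measure it in both views, then move the wrist camera over it.

```bash
cat >> h.py <<'E'
def tri(uvs):
    A=[];b=[]
    for cam,uv in uvs:
        p=back(cam,uv,0.);q=back(cam,uv,.5);d=(q-p)/np.linalg.norm(q-p);M=np.eye(3)-np.outer(d,d);A.append(M);b.append(M@p)
    return np.linalg.solve(sum(A),sum(b))
E
python3 - <<'E'
from h import *
# lid centre: panel in the two views (native px)
s=vision.grab_frame('scene'); t=vision.grab_frame('top')
P=tri([('top',(426*.64,325*.64)),('scene',(361*.64,293*.64))]);print('lid centre tri',P)
def mask(im,box):
    hsv=cv2.cvtColor(im,cv2.COLOR_RGB2HSV);m=((hsv[...,1]<40)&(hsv[...,2]>70)).astype(np.uint8)
    k=np.zeros_like(m);x0,y0,x1,y1=box;k[y0:y1,x0:x1]=1;return m*k
m=mask(t,(240,175,306,242))
n,l,st,c=cv2.connectedComponentsWithStats(m);i=1+np.argmax(st[1:,4])
pts=np.argwhere(l==i)[:,::-1]
w=np.array([back('top',p,.12)[:2] for p in pts]).astype(np.float32)
print('top mask',st[i],w.mean(0),cv2.minAreaRect(w))
print('tool',robot.current_tool_pos(),robot.current_eef_rot(),robot.current_time_s())
T=vision.calibration('wrist');print(T)
c=w.mean(0)
for yaw in range(-180,180,45):
    print(yaw,robot.inverse_kinematics([c[0],c[1],.26],[180,0,yaw]))
E
```

```text
lid centre tri [ 0.51255718 -0.11676184  0.11214616]
top mask [ 247  182   51   52 1967] [ 0.51292694 -0.1165546 ] ((0.513022780418396, -0.11751364171504974), (0.12189249694347382, 0.12219037860631943), 70.85543060302734)
tool [ 0.12637785 -0.53526411  0.24826404] [-1.79996509e+02  1.42389517e-03  1.32862972e+01] 0.5
{'mtx': array([[297.31863964,   0.        , 258.09147416],
       [  0.        , 297.31863964, 186.03477811],
       [  0.        ,   0.        ,   1.        ]]), 'T_tool_cam': array([[-2.70054067e-05,  9.58541557e-01,  2.84952774e-01,
         7.15977843e-02],
       [ 9.99999492e-01,  3.13131586e-04, -9.58559696e-04,
        -5.77485234e-04],
       [-1.00804702e-03,  2.84952604e-01, -9.58541078e-01,
        -1.26024830e-01],
       [ 0.00000000e+00,  0.00000000e+00,  0.00000000e+00,
         1.00000000e+00]])}
-180 [ 42.41677492  19.15303603 -41.45521146  87.93116531  12.84078151
  77.78184601  89.81208572]
-135 [ 54.71196783  25.35296997 -61.62200406  87.54151736  22.4542264
  80.52814252 126.69119295]
-90 [  25.57503226   15.72870628  -18.59909296   88.54883812    5.10007697
   76.55769856 -173.561654  ]
-45 [  29.40762367   16.24789405  -23.59544171   88.40226764    6.60748628
   76.73040328 -129.86610711]
0 [ 33.16175093  16.88071735 -28.57838039  88.26160575   8.19779397
  76.94683958 -86.23292347]
45 [ 36.61751184  17.59330309 -33.26844649  88.13521704   9.78978871
  77.19882003 -42.59380221]
90 [ 41.01782602  18.7271836  -39.43544832  87.97937024  12.05191934
  77.61833903   0.48148257]
135 [ 41.0596996   18.73942142 -39.49543457  87.97791746  12.07498409
  77.62299234  45.46189962]
```

```bash
cat >> h.py <<'E'
from scipy.spatial.transform import Rotation as Ro
def camw():
    T=np.eye(4);T[:3,:3]=Ro.from_euler('xyz',robot.current_eef_rot(),degrees=True).as_matrix();T[:3,3]=robot.current_tool_pos()
    c=vision.calibration('wrist');return T@np.array(c['T_tool_cam']),np.array(c['mtx'])
def wback(T,K,uv,z):
    d=(np.array(uv)-K[:2,2])/K[0,0];r=np.hypot(*d)+1e-12
    v=np.array([d[0]/r*np.sin(r),-d[1]/r*np.sin(r),-np.cos(r)]);v=T[:3,:3]@v;o=T[:3,3]
    return o+v*(z-o[2])/v[2]
def wproj(T,K,P):
    q=(np.atleast_2d(P)-T[:3,3])@T[:3,:3];q=q*[1,-1,-1];h=np.hypot(q[:,0],q[:,1]);r=np.arctan2(h,q[:,2])
    return K[:2,2]+K[0,0]*r[:,None]*q[:,:2]/h[:,None]
def rectify(im,T,K,c,z,half=.08,n=400):
    g=np.linspace(-half,half,n);X,Y=np.meshgrid(-g,g,indexing='ij') # row: +x up; col: +y left
    P=np.stack([c[0]+X.ravel(),c[1]-Y.ravel(),np.full(X.size,z)],1)
    uv=wproj(T,K,P).astype(np.float32).reshape(n,n,2);return cv2.remap(im,uv,None,cv2.INTER_LINEAR)
E
python3 - <<'E'
from h import *
c=(.5127,-.1168);out=[]
for i,dx in enumerate((-.09,-.03)):
    robot.move_to([c[0]+dx,c[1],.30],[180,0,0])
    T,K=camw();im=vision.grab_frame('wrist');np.savez(f'w{i}',im=im,T=T,K=K)
    out.append(rectify(im,T,K,c,.118))
    if i==0: save('w0',im)
save('rect',np.hstack(out));print(robot.current_time_s(),robot.current_eef_rot())
E
```

```text
2.8167 [-1.79963497e+02  1.04904657e-01 -6.22457458e-02]
```

View pics/rect.png

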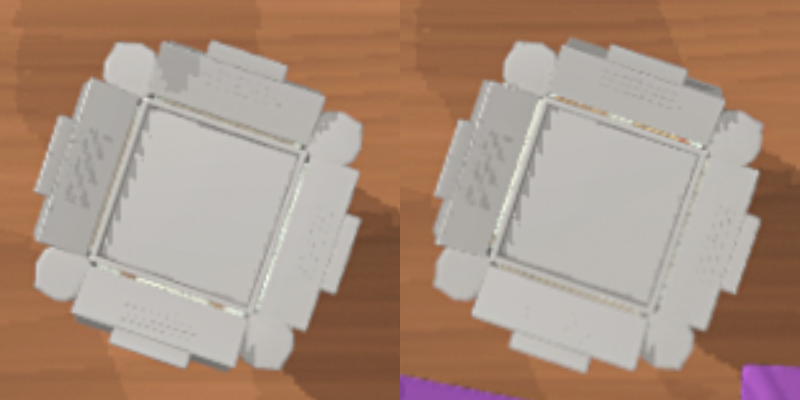

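The rectified views agree on the lid panel: corners at (148,97), (307,157), (250,313) and (92,262). That puts the centre near (0.510,-0.116), the rim at about 0.118 m and the yaw at about -19.3° mod 90. I'll press all four sides with the fingers shut.

```bash
cat > press.py <<'E'
from h import *
import sys
def press(c,a,r=.048,f=16,low=.112):
    n=np.array([np.cos(np.radians(a)),np.sin(np.radians(a))]);p=np.array(c)+r*n
    yaw=(a+90)%180-90
    L=robot.tip_reach
    robot.move_to([*p,.145+L],[180,0,yaw]);robot.pause(.1)
    hit=robot.line_to([*p,low+L],velocity=.03,f_stop=f)
    print(a,hit,'tip z',round(robot.current_tool_pos()[2]-L,4),np.round(robot.current_contact_force(),1))
    robot.line_to([*p,.145+L],velocity=.1)
E
python3 - <<'E'
from press import *
print(robot.tip_reach)
fingers.gripper_to(0.0)
c=(.5108,-.1165)
for k in (1,2,3,0): press(c,(-19.3+90*k+180)%360-180)
robot.move_to([c[0]-.06,c[1],.30],[180,0,0])
T,K=camw();im=vision.grab_frame('wrist');im2=vision.grab_frame('scene')
o=rectify(im,T,K,c,.118);z=np.load('w0.npz')
save('rect2',np.hstack([o,cv2.resize(im2[160:240,190:270],(400,400),interpolation=cv2.INTER_CUBIC)]));print(robot.current_time_s())
E
```

```text
0.017
70.69999999999999 True tip z 0.1181 [-1.5  0.3  5.9]
160.7 True tip z 0.118 [-1.6  0.9  6. ]
-109.30000000000001 True tip z 0.1181 [-1.2  0.1  5.6]
-19.30000000000001 True tip z 0.1181 [-0.8  0.1  5. ]
14.9333
```

View pics/rect2.png

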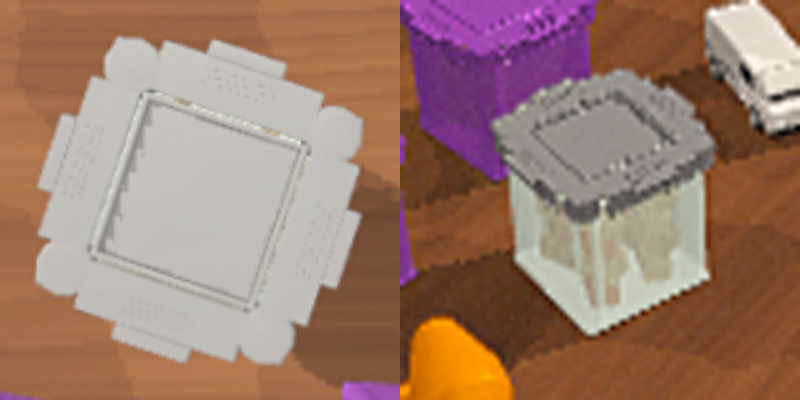

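All four sections now have the same shading and sit level with the corners. Each press bottomed out at 118 mm, the jar hasn't moved, and the tool is clear of it.

```bash
python3 -c "
from h import *
robot.pause(.3);print(workorder.close_job())"
```

```text
the job is handed in; nothing more can be done
None
```

I pressed all four rim sections of the grey jar's lid; each bottomed out at 118 mm and looked flush in the final pictures, with the jar unmoved, and I handed the job in at about 15 s of the 48 s allowed.

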